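# Sort the coffee corner supplies into their trays

## Robot

A 6-joint arm with a two-finger parallel gripper is mounted at the origin on the work surface. World frame = base frame: x ahead of the robot, y to its left, z up, the work surface at z = 0. Lengths are in m, angles in rad, forces in N, time in s.
With the tool pointing down it reaches from about 0.425 to 0.95 m from the base axis. Payload 3.5 kg.
Tool frame: the origin (TCP) lies on the centre line of the jaws, within the pads' length; the fingertips stand 14 mm ahead of it and the grasp point (between the pads) lies 5 mm behind it (tips_ahead is the distance from the TCP to the fingertips, in m); y points along the fingers, z is the direction in which the jaws open and shut, and the axes are right-handed (so a half turn about y gives the same grasp; the last joint's range is limited). The gripper opens to 85 mm and grips with 20 to 120 N. Pads are 22 mm wide; open, the fingers measure 114 mm over their backs; the gripper's body (76 mm by 85 mm) begins 54 mm behind the grasp point. The pads swing forward as they close: fully open they stand 13 mm farther back than shut.
Start: joints at [1.034, 0.286, 1.577, -0, 1.279, -0.15], TCP at [0.255, 0.625, 0.245] pointing down, gripper open.
Joint ranges: [-2.77, 2.77], [-0.9, 2.22], [0.21, 2.48], [-1.53, 4.67], [0.24, 2.81], [-2.84, 2.84]. Speed limits (rad/s): [2.79, 2.79, 3.14, 3.14, 3.14, 3.14].

## Interface

Orientations are given as a unit quaternion [x, y, z, w].
In Python, from plant import get_state, read_camera, sign_off, tips_ahead gives the robot as it stands.
- The arm moves only by the tool send_rows, never from a script. Its argument "plan" is a list of rows, each a list of 2 entries, a list of its own where there are three numbers: the shift along the tool's x, y, z in units of 12 cm (1.0 is 12 cm), then the turn, a rotation vector about the tool's x, y, z in units of 360 degrees (1.0 is 360 degrees). In form: [[[tx, ty, tz], [rx, ry, rz]], ...]. A call has 1 to 12 rows; each row shifts and turns the commanded pose from where the row before left it, along the tool's axes as they then stand; what a row does not reach is not made up. A row lasts 1/10 s, in which the tool goes at most 50 mm and 8.59 degrees, less where a joint would pass 70% of its speed; a pose out of reach is approached as far as the arm can. A call with a number of a shift or a turn outside -1 to 1 is refused whole. A call with a gripper value outside its range is refused whole. "gripper" is the closure, from 0 (fully open) to 1 (shut), set as the call begins (left out, the last holds). The fingers move at their own pace and stop on an object; "grip_force" is the grip in N (left out, the last holds). Time passes only in rows, so rows that do not move let the fingers close. It gives the time, the measured TCP pose, the force and the opening at its end, in the units of the state.
- get_state(): the state, without advancing time (a new reading comes with each control period).
- read_camera(name): name is "scene" or "top"; returns a dict with "img" (480x640x3 uint8, blue, green, red), "fx", "fy", "cx", "cy" (pixels), "world_from_camera" (4x4, takes a point from camera to world coordinates). Camera axes: x right, y down, z forward; pixel columns grow to the right and rows downward; lengths in m; the calibration is good to about 2 mm. A picture is of the moment at which its call begins. There is no depth.
- sign_off(): hands the job in, once; it reports no verdict.
The state is a dict: "time": time; "qpos": joint angles; "dq": joint speeds; "joint_efforts": joint torques, N m; "eef_pos": TCP position; "tcp_rot": TCP orientation; "contact_force": force on the tool from outside, world axes, zero at the start; "wrist_torque": the same for the moment, N m; "opening": opening from 0.0 (shut) to 1.0 (fully open).
Only numpy, scipy, OpenCV 4.12 (cv2) and the standard library are available. Lean on these libraries where they do the work, as an engineer would, in place of code of your own. Each camera call takes 0.05 s, during which the arm holds its last target. There are 200 camera calls.

## Task

The supplies on the coffee counter are mixed up; put each kind where it belongs. Stand the two jam jars upright in the wooden tray, one in each compartment; stand the two coffee capsules foil side down next to each other on the floor of the round dish; and lay the small carton flat and lengthwise in the plain metal tray. Set the glass jars down without dropping or tipping them over, and leave the mug and the stack of cups where they are.

Things in the scene. Friction and masses are not known exactly. Their poses are not given: they have to be found in the camera images.
- jar_a_mid (a point): jam jar of amber glass with a brass-coloured screw lid, a plain upright cylinder 46 mm in diameter and 60 mm tall, 60 to 120 g, standing loose on the counter; its twin is alike and interchangeable. This point is its centre, 30 mm above its underside; z points up through the lid
- jar_b_mid (a point): jam jar of amber glass with a brass-coloured screw lid, a plain upright cylinder 46 mm in diameter and 60 mm tall, 60 to 120 g, standing loose on the counter; its twin is alike and interchangeable. This point is its centre, 30 mm above its underside; z points up through the lid
- capsule_a_mid (a point): aluminium coffee capsule standing foil side down on its 42 mm wide, 3 mm thick rim; above the rim a straight body 34 mm in diameter up to 26 mm, then a taper to a 24 mm wide top at 34 mm; 14 to 28 g, loose; its twin is alike and interchangeable. This point is its centre, 17 mm above the underside; z points up
- capsule_b_mid (a point): aluminium coffee capsule standing foil side down on its 42 mm wide, 3 mm thick rim; above the rim a straight body 34 mm in diameter up to 26 mm, then a taper to a 24 mm wide top at 34 mm; 14 to 28 g, loose; its twin is alike and interchangeable. This point is its centre, 17 mm above the underside; z points up
- carton_mid (a point): small closed carton of brown card with a pale paper band, 32 mm (x) by 64 mm (y) by 36 mm tall (z), 28 to 54 g, loose, lying on its 32 x 64 face at any yaw. This point is its centre, 18 mm above the underside; y is its long axis
- wood_tray: fixed wooden tray, 82 mm (x) by 159 mm (y) outside, 14 mm high, walls and floor 5 mm thick; a 5 mm thick divider, its top 13 mm above the underside, across the middle makes two compartments, each 72 mm square inside, centred 38.5 mm to either side of the origin along y. Origin: centre of its underside; z up
- round_dish: fixed round blue ceramic dish, 132 mm across and 14 mm high, floor 4 mm thick and flat, the floor about 120 mm wide inside the 4 mm thick rim. Origin: centre of its underside; z up
- metal_tray: fixed plain rectangular tray of dark bare metal, one compartment, 66 mm (x) by 98 mm (y) outside, 8 mm high, walls and floor 3 mm thick (inside 60 by 92 mm). Its sides leave no room for fingers beside the carton: hold the carton by its upper part so that the fingers stay above the rim. Origin: centre of its underside; y is its long axis
- mug: bystander: blue mug, 80 mm wide, 92 mm tall, with a handle on its +y side, standing to the robot's right. Origin: centre of its underside
- cup_stack: bystander: stack of white espresso cups, 66 mm wide, 81 mm tall, standing to the robot's left. Origin: centre of its underside

How it is judged:
At the end, for the whole second after the job is handed in: A jar upright in each wooden compartment (16 mm of its centre each way), both capsules upright in the dish (45 mm of its centre), carton flat in the metal tray (17 mm across, 19 mm along, 0.35 rad of lengthwise), all on the floors, tilt under 0.12 rad, at rest (((y of jar_a_mid in the frame of wood_tray between 0.0225 and 0.0545 m and y of jar_b_mid in the frame of wood_tray between -0.0545 and -0.0225 m) or (y of jar_a_mid in the frame of wood_tray between -0.0545 and -0.0225 m and y of jar_b_mid in the frame of wood_tray between 0.0225 and 0.0545 m)) and x of jar_a_mid in the frame of wood_tray between -0.016 and 0.016 m and z of jar_a_mid in the frame of wood_tray between 0.029 and 0.041 m and angle between each of jar_a_mid, jar_b_mid, capsule_a_mid, capsule_b_mid's own z axis and vertical below 0.12 rad and x of jar_b_mid in the frame of wood_tray between -0.016 and 0.016 m and z of jar_b_mid in the frame of wood_tray between 0.029 and 0.041 m and horizontal distance between each of capsule_a_mid, capsule_b_mid and round_dish below 0.045 m and z of capsule_a_mid in the frame of round_dish between 0.016 and 0.026 m and z of capsule_b_mid in the frame of round_dish between 0.016 and 0.026 m and x of carton_mid in the frame of metal_tray between -0.017 and 0.017 m and y of carton_mid in the frame of metal_tray between -0.019 and 0.019 m and z of carton_mid in the frame of metal_tray between 0.016 and 0.026 m and angle between the y axis of carton_mid and the y axis of metal_tray, either way round below 0.35 rad and angle between the z axis of carton_mid and the z axis of metal_tray, either way round below 0.12 rad and linear speed of each of jar_a, jar_b, capsule_a, capsule_b, carton below 0.02 m/s and angular speed of each of jar_a, jar_b, capsule_a, capsule_b, carton below 0.3 rad/s); the robot touches nothing.
It fails at once if the mug is pushed more than 25 mm from its place or tipped (distance of mug from where it was at the start of the episode above 0.025 m or angle between mug's own z axis and vertical above 0.3 rad).
It fails at once if the stack of cups is pushed more than 25 mm from its place or tipped (distance of cup_stack from where it was at the start of the episode above 0.025 m or angle between cup_stack's own z axis and vertical above 0.3 rad).
It fails at once if a glass jar is dropped (falls free faster than 0.7 m/s, about 25 mm) ((linear speed of jar_a above 0.7 m/s and contact force between the fingers and jar_a below 0.05 N) or (linear speed of jar_b above 0.7 m/s and contact force between the fingers and jar_b below 0.05 N)).
It fails at once if a glass jar is tipped over (leans more than 0.8 rad) (angle between any of jar_a_mid, jar_b_mid's own z axis and vertical above 0.8 rad).
It also fails if it takes over 128 s, if anything falls off the work surface, if the arm or the gripper's body presses on something with over 40 N, if the wrist force passes 120 N, or if a joint passes its speed limit or range.

## Working session

There is one attempt and no reset: what is moved stays moved. The work goes in short steps, Python scripts to look and compute and a tool call to move; the robot and the scene stay as the last step left them, time stands still between calls to the robot, and variables do not carry over. Pictures are saved under pics/ and viewed, about 12 in all and at most 16, crops included, and the job is handed in when it is done.

Besides the shell and the picture viewer there is one more tool, called after "Call:" as name(argument=value, ...), one argument or row to a line, values as JSON. send_rows: Moves the arm, as the interface text tells. Its arguments: {"type":"object","properties":{"plan":{"type":"array"},"gripper":{"type":"number"},"grip_force":{"type":"number"}},"required":["plan"]}

```bash
mkdir -p pics; python3 - <<'E'
from plant import *
import cv2
s=get_state();print(s)
print(tips_ahead)
for n in("scene","top"):
    c=read_camera(n);cv2.imwrite(f"pics/{n}0.png",c["img"]);print(n,c["fx"],c["fy"],c["cx"],c["cy"],c["world_from_camera"].round(4) if hasattr(c["world_from_camera"],'round') else c["world_from_camera"])
E
```

```text
{'time': 0.0, 'qpos': array([ 1.03397064e+00,  2.87224438e-01,  1.57815831e+00,  2.99231452e-05,
        1.27859995e+00, -1.50011186e-01]), 'dq': array([-0.00063305, -0.00093765, -0.00137504, -0.00110659,  0.00014048,
       -0.00081585]), 'joint_efforts': array([-1.67231290e-03, -4.05998719e+01, -2.92616594e+01, -2.07429948e-04,
        6.01336375e-03,  1.41971589e-05]), 'eef_pos': array([0.25429212, 0.624604  , 0.24391807]), 'tcp_rot': array([ 0.69471398, -0.13620552,  0.13561741, -0.69312947]), 'contact_force': array([-0.58496876,  0.3301505 , -0.26731737]), 'wrist_torque': array([ 0.00052897, -0.00425313, -0.04638435]), 'opening': 1.0008684277276534}
0.014
scene 509.84846713156406 509.84846713156406 321.9969445092615 236.23924045213306 [[ 0.6257  0.4173 -0.6591  1.3484]
 [ 0.7798 -0.3543  0.516  -0.6489]
 [-0.0182 -0.8368 -0.5471  0.744 ]
 [ 0.      0.      0.      1.    ]]
top 543.3806455206603 543.3806455206603 318.3458462420949 239.4841503370253 [[ 0.0034 -0.9953  0.0968  0.3957]
 [-0.9999 -0.0022  0.0128 -0.0098]
 [-0.0125 -0.0968 -0.9952  1.4447]
 [ 0.      0.      0.      1.    ]]
```

View pics/top0.png

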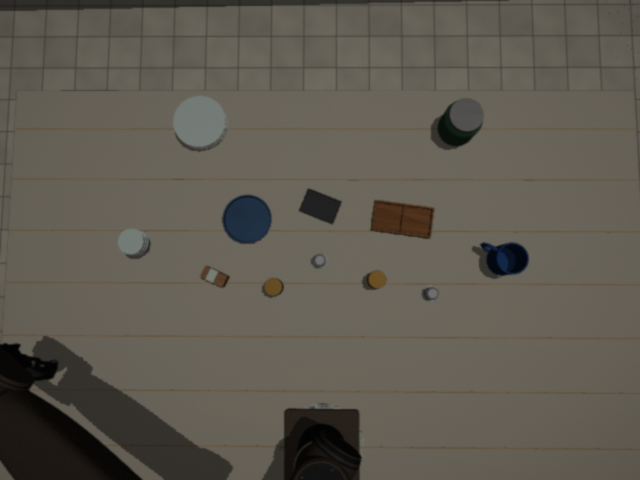

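View pics/scene0.png

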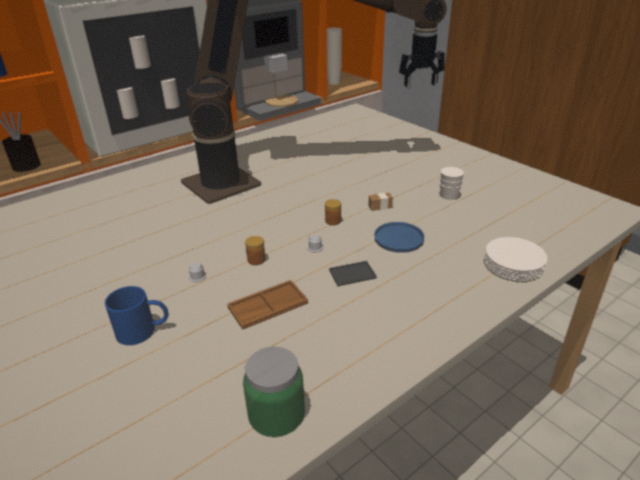

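Top view: jars at about (273,287) and (376,280), capsules (319,260) and (431,294), carton (215,276), dish (247,219), metal tray (320,206), wooden tray (402,219). The mug is at right (507,258) and the cups at left (133,242). I'll enlarge the picture to measure.

```bash
python3 - <<'E'
import cv2,numpy as np
im=cv2.imread("pics/top0.png")[180:310,190:450]
im=cv2.resize(im,None,fx=3,fy=3,interpolation=cv2.INTER_CUBIC)
im=np.clip((im/255.)**.5*255*1.1,0,255).astype('uint8')
for i in range(0,260,20):cv2.putText(im,str(190+i),(i*3,8),0,.3,(0,0,255));cv2.line(im,(i*3,10),(i*3,14),(0,0,255))
for i in range(0,130,10):cv2.putText(im,str(180+i),(0,i*3+4),0,.3,(0,0,255))
cv2.imwrite("pics/crop1.png",im)
E
```

```text
(no output)
```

View pics/crop1.png

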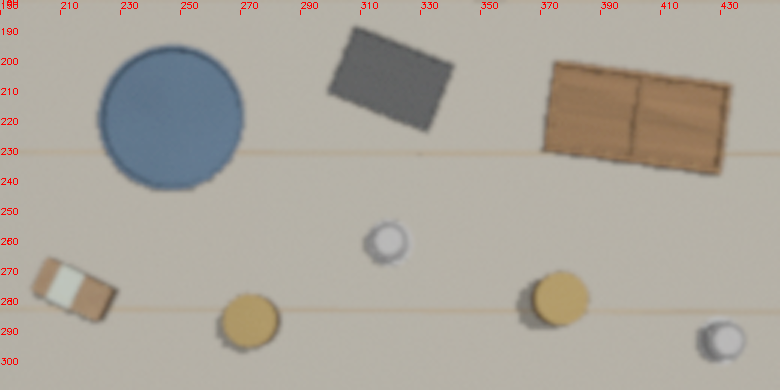

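The crop shows clear outlines. I have the tray corners, dish outline, lid discs and carton top in crop pixels. I'll convert them to world positions, then check by projecting into the scene camera.

```bash
cat > h.py <<'E'
import numpy as np,cv2
from scipy.spatial.transform import Rotation as R
from plant import get_state,read_camera
def w(c,u,v,z):
    T=np.array(c["world_from_camera"]);d=T[:3,:3]@[(u-c["cx"])/c["fx"],(v-c["cy"])/c["fy"],1];o=T[:3,3]
    return (o+d*(z-o[2])/d[2])
def proj(c,p):
    q=np.linalg.inv(np.array(c["world_from_camera"]))@[*p,1];return c["cx"]+c["fx"]*q[0]/q[2],c["cy"]+c["fy"]*q[1]/q[2]
def go(x,y,z,phi=None):
    """print units needed: turn about tool y first (upright kept), then shift in turned frame"""
    s=get_state();r=R.from_quat(s["tcp_rot"]);m=r.as_matrix();now=np.arctan2(m[1,2],m[0,2])
    # turn about tool y (down): +a lowers phi by a
    a=0 if phi is None else (now-phi+np.pi/2)%np.pi-np.pi/2
    r2=r*R.from_rotvec([0,a,0]);d=r2.inv().apply(np.array([x,y,z])-s["eef_pos"])
    n=max(abs(a)/.149,np.linalg.norm(d)/.05)
    print("t",round(s["time"],2),"pos",s["eef_pos"].round(4),"phi",round(now,3),"q",s["qpos"].round(2),"open",round(s["opening"],3),"F",s["contact_force"].round(1))
    print("tilt down",m[:,1].round(3)," turn y units",round(a/2/np.pi,4),"shift units",(d/.12).round(3),"norm mm",round(np.linalg.norm(d)*1e3))
E
python3 - <<'E'
from h import *
c=read_camera("top");s=read_camera("scene")
f=lambda x,y,z:w(c,190+(x-1)/3,180+(y-1)/3,z)
P={}
P["dish"]=f(171,118,.014)
mt=[f(*p,.008) for p in((354,26),(454,65),(428,132),(328,93))]
wt=[f(*p,.014) for p in((555,61),(731,85),(720,175),(543,151))]
ca=[f(*p,.036) for p in((51,257),(113,287),(98,321),(33,292))]
P["metal"]=np.mean(mt,0);P["wood"]=np.mean(wt,0);P["carton"]=np.mean(ca,0)
P["jar1"]=f(250,321,.06);P["jar2"]=f(560,299,.06);P["cap1"]=f(389,241,.034);P["cap2"]=f(728,341,.034)
P["mug"]=w(c,508,258,.09);P["cups"]=w(c,133,242,.08)
for k,v in P.items():print(k,v.round(4),"rad",np.hypot(*v[:2]).round(3))
for n,q in(("metal",mt),("wood",wt),("carton",ca)):
    d=q[1]-q[0]+q[2]-q[3];print(n,"long-axis yaw",np.arctan2(d[1],d[0]),"len",np.linalg.norm(d[:2])/2,"wid",np.linalg.norm(q[2]-q[1]))
im=np.clip((s["img"]/255.)**.5*280,0,255).astype('uint8');im=cv2.resize(im[160:340,170:470],None,fx=2.6,fy=2.6)
pt=lambda p:tuple(int(round(a)) for a in((proj(s,p)[0]-170)*2.6,(proj(s,p)[1]-160)*2.6))
def circ(p,r,z):cv2.polylines(im,[np.array([pt((p[0]+r*np.cos(t),p[1]+r*np.sin(t),z)) for t in np.linspace(0,6.28,40)])],True,(0,0,255))
for k,r,z in(("jar1",.023,.06),("jar2",.023,.06),("jar1",.023,0),("jar2",.023,0),("cap1",.021,0),("cap2",.021,0),("cap1",.012,.034),("cap2",.012,.034),("dish",.066,.014)):circ(P[k],r,z)
for q in(mt,wt,ca):cv2.polylines(im,[np.array([pt(p) for p in q])],True,(0,0,255))
cv2.imwrite("pics/chk1.png",im)
go(.5,0,.15)
E
```

```text
dish [0.5891 0.1995 0.014 ] rad 0.622
metal [0.6253 0.0046 0.008 ] rad 0.625
wood [ 0.5899 -0.213   0.014 ] rad 0.627
carton [0.4367 0.2781 0.036 ] rad 0.518
jar1 [0.4095 0.1229 0.06  ] rad 0.428
jar2 [ 0.429  -0.1395  0.06  ] rad 0.451
cap1 [0.4792 0.0056 0.034 ] rad 0.479
cap2 [ 0.394  -0.2859  0.034 ] rad 0.487
mug [ 0.4822 -0.464   0.09  ] rad 0.669
cups [0.5209 0.4773 0.08  ] rad 0.707
metal long-axis yaw -1.9446331203278502 len 0.09581624563331419 wid 0.06448464950736447
wood long-axis yaw -1.7058410992488091 len 0.15680538588082935 wid 0.08077720366035052
carton long-axis yaw -1.9977045341449802 len 0.06108669061124538 wid 0.031839383566516534
t 0.2 pos [0.2544 0.6248 0.2444] phi 1.184 q [ 1.03  0.29  1.58 -0.    1.28 -0.15] open 0.998 F [ 0.6 -0.4 -0.1]
tilt down [-0.001 -0.001 -1.   ]  turn y units 0.0 shift units [ 3.86   0.792 -4.049] norm mm 678
```

View pics/chk1.png

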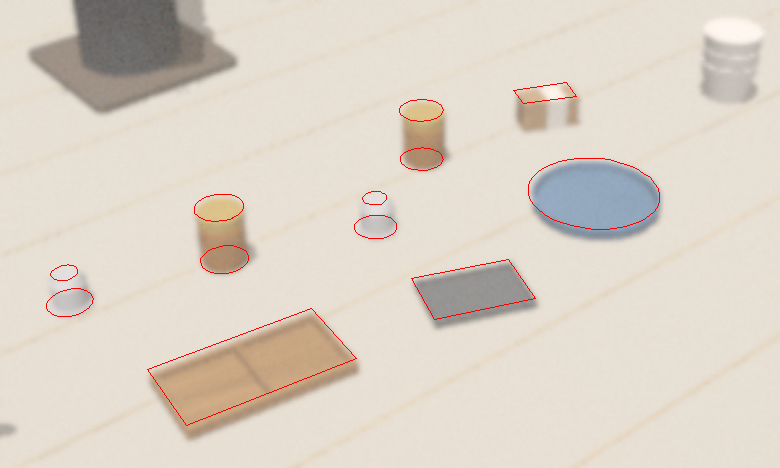

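The overlay matches in shape, but everything sits about 4 mm too far from the scene camera, which is a calibration bias. I'll split it by adding (+1.5, −1) mm. The carton goes first.

```bash
cat >> h.py <<'E'
def go(x,y,z,phi=None,b=(.0015,-.001)):
    x+=b[0];y+=b[1]
    s=get_state();r=R.from_quat(s["tcp_rot"]);m=r.as_matrix();now=np.arctan2(m[1,2],m[0,2]);q1=np.arctan2(y,x)
    a=0
    if phi is not None:
        ph=min((phi+k*np.pi for k in(-2,-1,0,1,2)),key=lambda p:abs(q1-p))
        k=s["qpos"][0]-s["qpos"][5]; a=k-ph
    d=(r*R.from_rotvec([0,a,0])).inv().apply(np.array([x,y,z])-s["eef_pos"])
    print("t",round(s["time"],2),"pos",s["eef_pos"].round(4),"phi",round(now,3),"q",s["qpos"].round(2),"open",round(s["opening"],3),"F",s["contact_force"].round(1),"down",m[:,1].round(3))
    print("turn",round(a/2/np.pi,4),"shift",(d/.12).round(3),"mm",round(np.linalg.norm(d)*1e3))
E
python3 -c "
from h import *
go(.4367,.2781,.12,-.427)"
```

```text
t 0.2 pos [0.2544 0.6248 0.2444] phi 1.184 q [ 1.03  0.29  1.58 -0.    1.28 -0.15] open 0.998 F [ 0.6 -0.4 -0.1] down [-0.001 -0.001 -1.   ]
turn 0.2564 shift [2.001 1.04  2.594] mm 413
```

Call:
send_rows(
  plan=[
    [[0,0,0],[0,0.0233,0]],
    [[0,0,0],[0,0.0233,0]],
    [[0,0,0],[0,0.0233,0]],
    [[0,0,0],[0,0.0233,0]],
    [[0,0,0],[0,0.0233,0]],
    [[0,0,0],[0,0.0233,0]],
    [[0,0,0],[0,0.0233,0]],
    [[0,0,0],[0,0.0233,0]],
    [[0,0,0],[0,0.0233,0]],
    [[0,0,0],[0,0.0233,0]],
    [[0,0,0],[0,0.0233,0]],
  ],
  gripper=0.3,
  grip_force=30,
)

```text
time: 1.3
eef_pos: [0.2545, 0.625, 0.2449]
tcp_rot: [0.381, -0.595, 0.596, -0.381]
contact_force: [-0.9, 0.5, -0.4]
opening: 0.7
```

Call:
send_rows(
  plan=[
    [[0.167,0.087,0.216],[0,0,0]],
    [[0.167,0.087,0.216],[0,0,0]],
    [[0.167,0.087,0.216],[0,0,0]],
    [[0.167,0.087,0.216],[0,0,0]],
    [[0.167,0.087,0.216],[0,0,0]],
    [[0.167,0.087,0.216],[0,0,0]],
    [[0.167,0.087,0.216],[0,0,0]],
    [[0.167,0.087,0.216],[0,0,0]],
    [[0.167,0.087,0.216],[0,0,0]],
    [[0.167,0.087,0.216],[0,0,0]],
    [[0.167,0.087,0.216],[0,0,0]],
    [[0.167,0.087,0.216],[0,0,0]],
  ],
)

```text
time: 2.5
eef_pos: [0.4387, 0.2763, 0.1197]
tcp_rot: [0.383, -0.594, 0.594, -0.383]
contact_force: [1.0, 0.5, 0.4]
opening: 0.699
```

```bash
python3 - <<'E'
from h import *
go(.4367,.2781,.026,-.427)
c=read_camera("top");s=read_camera("scene")
go(.4367,.2781,.026,-.427)
def cr(c,u,v):
    a=c["img"][v-60:v+60,u-65:u+65];return cv2.resize(np.clip((a/255.)**.5*280,0,255).astype('uint8'),None,fx=3,fy=3,interpolation=2)
u,v=proj(s,(.4367,.2781,.06));p=get_state()["eef_pos"]
a=cr(s,int(u),int(v));q=proj(s,p);cv2.circle(a,(int((q[0]-int(u)+65)*3),int((q[1]-int(v)+60)*3)),4,(0,0,255),1)
u,v=proj(c,(.4367,.2781,.06));b=cr(c,int(u),int(v));q=proj(c,p);cv2.circle(b,(int((q[0]-int(u)+65)*3),int((q[1]-int(v)+60)*3)),4,(0,0,255),1)
cv2.imwrite("pics/g1.png",np.hstack([a,b]))
E
```

```text
t 2.5 pos [0.4387 0.2763 0.1197] phi -0.426 q [ 0.37  0.09  2.06 -0.    1.    0.79] open 0.699 F [1.  0.5 0.4] down [ 0.  0. -1.]
turn 0.0001 shift [-0.004  0.78  -0.007] mm 94
t 2.6 pos [0.4387 0.2746 0.1184] phi -0.431 q [ 0.36  0.09  2.06 -0.    1.    0.79] open 0.699 F [-0.   0.6  0.5] down [-0.003 -0.002 -1.   ]
turn -0.0006 shift [-0.02   0.77  -0.011] mm 92
```

View pics/g1.png

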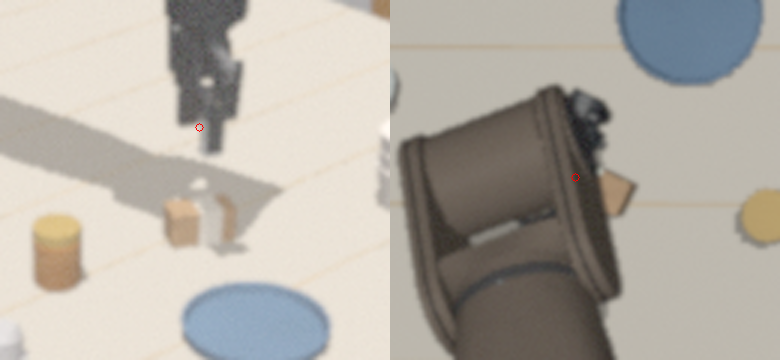

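The gripper stands over the carton with its jaws across the narrow side, and the projected TCP (199,128) sits between the fingers. Descending and gripping.

Call:
send_rows(
  plan=[
    [[-0.01,0.15,-0.01],[0,0,0]],
    [[0,0.15,0],[0,0,0]],
    [[0,0.15,0],[0,0,0]],
    [[0,0.15,0],[0,0,0]],
    [[0,0.1,0],[0,0,0]],
    [[0,0.07,0],[0,0,0]],
    [[0,0,0],[0,0,0]],
    [[0,0,0],[0,0,0]],
  ],
)

```text
time: 3.4
eef_pos: [0.4381, 0.2795, 0.0281]
tcp_rot: [0.383, -0.594, 0.594, -0.383]
contact_force: [0.4, 0.3, 1.1]
opening: 0.696
```

Call:
send_rows(
  plan=[
    [[0,0,0],[0,0,0]],
    [[0,0,0],[0,0,0]],
    [[0,0,0],[0,0,0]],
    [[0,0,0],[0,0,0]],
    [[0,0,0],[0,0,0]],
    [[0,0,0],[0,0,0]],
    [[0,0,0],[0,0,0]],
    [[0,0,0],[0,0,0]],
  ],
  gripper=1,
  grip_force=25,
)

```text
time: 4.2
eef_pos: [0.4385, 0.2794, 0.0286]
tcp_rot: [0.382, -0.594, 0.595, -0.383]
contact_force: [-1.5, -0.2, 6.3]
opening: 0.368
```

Call:
send_rows(
  plan=[
    [[0,-0.05,0],[0,0,0]],
    [[0,-0.1,0],[0,0,0]],
    [[0,-0.2,0],[0,0,0]],
    [[0,-0.2,0],[0,0,0]],
    [[0,-0.2,0],[0,0,0]],
    [[0,0,0],[0,0,0]],
  ],
)

```text
time: 4.8
eef_pos: [0.4401, 0.2801, 0.1219]
tcp_rot: [0.38, -0.594, 0.595, -0.386]
contact_force: [0.2, 0.1, -0.3]
opening: 0.369
```

```bash
python3 -c "
from h import *
go(.6253,.0046,.11,-.374)"
```

```text
t 4.8 pos [0.4401 0.2801 0.1219] phi -0.426 q [0.37 0.09 2.05 0.   1.   0.8 ] open 0.369 F [ 0.2  0.1 -0.3] down [ 0.007  0.003 -1.   ]
turn -0.0083 shift [1.577 0.104 2.29 ] mm 334
```

Call:
send_rows(
  plan=[
    [[0,0,0],[0,-0.0083,0]],
    [[0.1434,0.01,0.208],[0,0,0]],
    [[0.1434,0.01,0.208],[0,0,0]],
    [[0.1434,0.01,0.208],[0,0,0]],
    [[0.1434,0.01,0.208],[0,0,0]],
    [[0.1434,0.01,0.208],[0,0,0]],
    [[0.1434,0.01,0.208],[0,0,0]],
    [[0.1434,0.01,0.208],[0,0,0]],
    [[0.1434,0.01,0.208],[0,0,0]],
    [[0.1434,0.01,0.208],[0,0,0]],
    [[0.1434,0.01,0.208],[0,0,0]],
    [[0.1434,0.01,0.208],[0,0,0]],
  ],
)

```text
time: 6.0
eef_pos: [0.6237, 0.0016, 0.1028]
tcp_rot: [-0.399, 0.585, -0.584, 0.398]
contact_force: [-0.7, 0.1, -0.5]
opening: 0.369
```

Call:
send_rows(
  plan=[
    [[0,0,0],[0,0,0]],
    [[0,0,0],[0,0,0]],
    [[0,0,0],[0,0,0]],
  ],
)

```text
time: 6.3
eef_pos: [0.6229, 0.0034, 0.1034]
tcp_rot: [-0.399, 0.585, -0.584, 0.398]
contact_force: [0.3, 0.5, 0.3]
opening: 0.371
```

```bash
python3 -c "
from h import *
go(.6253,.0046,.0335,-.374)"
```

```text
t 6.3 pos [0.6229 0.0034 0.1034] phi -0.374 q [-0.16  0.32  1.81  0.    1.01  0.22] open 0.371 F [0.3 0.5 0.3] down [-0.002  0.001 -1.   ]
turn 0.0001 shift [-0.013  0.583  0.031] mm 70
```

Call:
send_rows(
  plan=[
    [[-0.013,0.13,0.031],[0,0,0]],
    [[0,0.13,0],[0,0,0]],
    [[0,0.13,0],[0,0,0]],
    [[0,0.1,0],[0,0,0]],
    [[0,0.06,0],[0,0,0]],
    [[0,0.033,0],[0,0,0]],
    [[0,0,0],[0,0,0]],
    [[0,0,0],[0,0,0]],
  ],
)

```text
time: 7.1
eef_pos: [0.6287, 0.0025, 0.0351]
tcp_rot: [0.398, -0.584, 0.585, -0.399]
contact_force: [0.2, 0.1, 0.0]
opening: 0.374
```

```bash
python3 -c "
from h import *
go(.6253,.0046,.0315,-.374)"
```

```text
t 7.1 pos [0.6287 0.0025 0.0351] phi -0.374 q [-0.16  0.43  1.81 -0.    0.9   0.22] open 0.374 F [0.2 0.1 0. ] down [ 0.001 -0.    -1.   ]
turn -0.0001 shift [-0.003  0.03  -0.018] mm 4
```

Call:
send_rows(
  plan=[
    [[0,0.025,-0.01],[0,0,0]],
    [[0,0,0],[0,0,0]],
    [[0,0,0],[0,0,0]],
  ],
)

```text
time: 7.4
eef_pos: [0.6271, 0.0031, 0.0318]
tcp_rot: [0.398, -0.584, 0.584, -0.398]
contact_force: [0.2, -0.5, -0.4]
opening: 0.371
```

Call:
send_rows(
  plan=[
    [[0,0,0],[0,0,0]],
    [[0,0,0],[0,0,0]],
    [[0,0,0],[0,0,0]],
    [[0,0,0],[0,0,0]],
  ],
  gripper=0.45,
)

```text
time: 7.8
eef_pos: [0.6271, 0.0031, 0.0316]
tcp_rot: [0.398, -0.584, 0.584, -0.398]
contact_force: [-0.8, 0.6, 0.4]
opening: 0.547
```

Call:
send_rows(
  plan=[
    [[0,-0.1,0],[0,0,0]],
    [[0,-0.15,0],[0,0,0]],
    [[0,-0.2,0],[0,0,0]],
    [[0,-0.2,0],[0,0,0]],
    [[0,-0.1,0],[0,0,0]],
    [[0,0,0],[0,0,0]],
  ],
)

```text
time: 8.4
eef_pos: [0.6287, 0.0028, 0.1247]
tcp_rot: [0.397, -0.583, 0.586, -0.4]
contact_force: [0.7, -0.8, -0.9]
opening: 0.55
```

```bash
python3 -c "
from h import *
go(.4792,.0056,.09,.2)"
```

```text
t 8.4 pos [0.6287 0.0028 0.1247] phi -0.374 q [-0.16  0.3   1.79 -0.    1.04  0.22] open 0.55 F [ 0.7 -0.8 -0.9] down [ 0.006 -0.001 -1.   ]
turn -0.0914 shift [-0.26   0.282 -1.207] mm 152
```

Call:
send_rows(
  plan=[
    [[0,0,0],[0,-0.0229,0]],
    [[0,0,0],[0,-0.0229,0]],
    [[0,0,0],[0,-0.0229,0]],
    [[0,0,0],[0,-0.0229,0]],
    [[-0.052,0.056,-0.241],[0,0,0]],
    [[-0.052,0.056,-0.241],[0,0,0]],
    [[-0.052,0.056,-0.241],[0,0,0]],
    [[-0.052,0.056,-0.241],[0,0,0]],
    [[-0.052,0.056,-0.241],[0,0,0]],
    [[0,0,0],[0,0,0]],
    [[0,0,0],[0,0,0]],
  ],
  gripper=0.35,
)

```text
time: 9.5
eef_pos: [0.4782, 0.0049, 0.087]
tcp_rot: [0.548, -0.448, 0.447, -0.547]
contact_force: [0.2, 0.2, 1.1]
opening: 0.651
```

```bash
python3 - <<'E'
from h import *
go(.4792,.0056,.022,.2)
c=read_camera("top");s=read_camera("scene");p=get_state()["eef_pos"]
L=[]
for cc,P in((s,(.5,.0,.06)),(c,(.57,.0,.03))):
    u,v=[int(t) for t in proj(cc,P)];a=cv2.resize(np.clip((cc["img"][v-50:v+50,u-65:u+65]/255.)**.5*280,0,255).astype('uint8'),None,fx=3,fy=3,interpolation=2)
    q=proj(cc,p);cv2.circle(a,(int((q[0]-u+65)*3),int((q[1]-v+50)*3)),4,(0,0,255),1);L.append(a)
cv2.imwrite("pics/g2.png",np.hstack(L))
E
```

```text
t 9.5 pos [0.4782 0.0049 0.087 ] phi 0.201 q [-0.2   0.05  2.16  0.    0.93 -0.4 ] open 0.651 F [0.2 0.2 1.1] down [-0.001  0.    -1.   ]
turn 0.0002 shift [0.007 0.541 0.02 ] mm 65
```

View pics/g2.png

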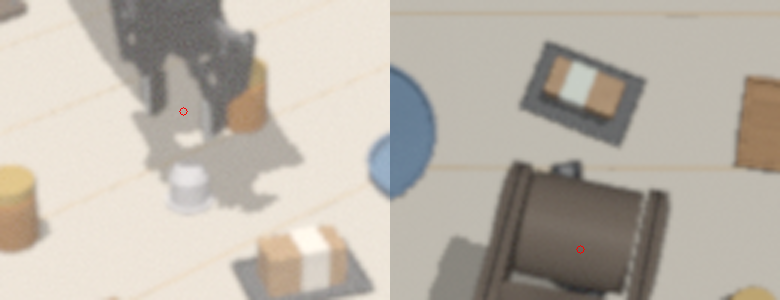

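The carton sits centred in the metal tray. The fingers straddle the capsule at (189,187) in the left view.

Call:
send_rows(
  plan=[
    [[0.007,0.13,0.015],[0,0,0]],
    [[0,0.13,0],[0,0,0]],
    [[0,0.13,0],[0,0,0]],
    [[0,0.1,0],[0,0,0]],
    [[0,0.05,0],[0,0,0]],
    [[0,0,0],[0,0,0]],
    [[0,0,0],[0,0,0]],
  ],
)

```text
time: 10.3
eef_pos: [0.4817, 0.0042, 0.0235]
tcp_rot: [-0.548, 0.447, -0.447, 0.548]
contact_force: [0.1, -0.1, -1.1]
opening: 0.651
```

Call:
send_rows(
  plan=[
    [[0,0,0],[0,0,0]],
    [[0,0,0],[0,0,0]],
    [[0,0,0],[0,0,0]],
    [[0,0,0],[0,0,0]],
    [[0,0,0],[0,0,0]],
    [[0,0,0],[0,0,0]],
    [[0,0,0],[0,0,0]],
  ],
  gripper=1,
  grip_force=20,
)

```text
time: 11.0
eef_pos: [0.4819, 0.0041, 0.024]
tcp_rot: [-0.547, 0.447, -0.448, 0.548]
contact_force: [-0.6, 0.2, 5.4]
opening: 0.389
```

Call:
send_rows(
  plan=[
    [[0,-0.05,0],[0,0,0]],
    [[0,-0.1,0],[0,0,0]],
    [[0,-0.2,0],[0,0,0]],
    [[0,-0.2,0],[0,0,0]],
    [[0,-0.1,0],[0,0,0]],
    [[0,0,0],[0,0,0]],
    [[0,0,0],[0,0,0]],
  ],
)

```text
time: 11.7
eef_pos: [0.4805, 0.0044, 0.1007]
tcp_rot: [0.548, -0.447, 0.447, -0.548]
contact_force: [0.2, 1.1, -1.0]
opening: 0.386
```

```bash
python3 -c "
from h import *
go(.589-.0048,.1995+.0235,.09,.2)"
```

```text
t 11.7 pos [0.4805 0.0044 0.1007] phi 0.201 q [-0.2   0.03  2.15 -0.    0.96 -0.4 ] open 0.386 F [ 0.2  1.1 -1. ] down [-0.001  0.    -1.   ]
turn 0.0002 shift [-1.603  0.089  1.219] mm 242
```

Call:
send_rows(
  plan=[
    [[-0.2,0,0.1524],[0,0,0]],
    [[-0.2,0,0.1524],[0,0,0]],
    [[-0.2,0,0.1524],[0,0,0]],
    [[-0.2,0,0.1524],[0,0,0]],
    [[-0.2,0,0.1524],[0,0,0]],
    [[-0.2,0,0.1524],[0,0,0]],
    [[-0.2,0,0.1524],[0,0,0]],
    [[-0.2,0,0.1524],[0,0,0]],
    [[0,0.08,0],[0,0,0]],
    [[0,0,0],[0,0,0]],
    [[0,0,0],[0,0,0]],
  ],
)

```text
time: 12.8
eef_pos: [0.5844, 0.2208, 0.0894]
tcp_rot: [0.549, -0.448, 0.446, -0.546]
contact_force: [-0.6, 0.5, 0.1]
opening: 0.389
```

```bash
python3 -c "
from h import *
go(.589-.0048,.1995+.0235,.029,.2)"
```

```text
t 12.8 pos [0.5844 0.2208 0.0894] phi 0.201 q [ 0.2   0.35  1.81 -0.    0.99 -0.  ] open 0.389 F [-0.6  0.5  0.1] down [-0.004 -0.001 -1.   ]
turn 0.0001 shift [-0.008  0.503  0.015] mm 60
```

Call:
send_rows(
  plan=[
    [[0,0.13,0.01],[0,0,0]],
    [[0,0.13,0],[0,0,0]],
    [[0,0.13,0],[0,0,0]],
    [[0,0.08,0],[0,0,0]],
    [[0,0.03,0],[0,0,0]],
    [[0,0,0],[0,0,0]],
    [[0,0,0],[0,0,0]],
  ],
)

```text
time: 13.5
eef_pos: [0.5876, 0.222, 0.0319]
tcp_rot: [-0.547, 0.447, -0.447, 0.548]
contact_force: [-0.1, -0.9, 0.0]
opening: 0.385
```

```bash
python3 -c "
from h import *
go(.589-.0048,.1995+.0235,.028,.2)"
```

```text
t 13.5 pos [0.5876 0.222  0.0319] phi 0.201 q [ 0.2   0.43  1.81 -0.    0.89 -0.  ] open 0.385 F [-0.1 -0.9  0. ] down [ 0.001  0.    -1.   ]
turn 0.0002 shift [-0.003  0.033 -0.016] mm 4
```

Call:
send_rows(
  plan=[
    [[0,0.03,-0.015],[0,0,0]],
    [[0,0,0],[0,0,0]],
    [[0,0,0],[0,0,0]],
  ],
)

```text
time: 13.8
eef_pos: [0.5855, 0.2216, 0.0282]
tcp_rot: [-0.548, 0.447, -0.447, 0.548]
contact_force: [0.0, 0.3, 0.4]
opening: 0.384
```

Call:
send_rows(
  plan=[
    [[0,0,0],[0,0,0]],
    [[0,0,0],[0,0,0]],
    [[0,0,0],[0,0,0]],
    [[0,0,0],[0,0,0]],
  ],
  gripper=0.48,
)

```text
time: 14.2
eef_pos: [0.5854, 0.2216, 0.0279]
tcp_rot: [-0.548, 0.447, -0.447, 0.548]
contact_force: [-0.5, 0.0, -0.4]
opening: 0.518
```

Call:
send_rows(
  plan=[
    [[0,-0.06,0],[0,0,0]],
    [[0,-0.15,0],[0,0,0]],
    [[0,-0.2,0],[0,0,0]],
    [[0,-0.2,0],[0,0,0]],
    [[0,-0.2,0],[0,0,0]],
    [[0,0,0],[0,0,0]],
    [[0,0,0],[0,0,0]],
  ],
)

```text
time: 14.9
eef_pos: [0.586, 0.2217, 0.1268]
tcp_rot: [-0.547, 0.447, -0.448, 0.548]
contact_force: [-0.6, -0.6, -0.9]
opening: 0.521
```

```bash
python3 -c "
from h import *
go(.394,-.2859,.10)"
```

```text
t 14.9 pos [0.586  0.2217 0.1268] phi 0.201 q [ 0.2   0.3   1.79 -0.    1.05 -0.  ] open 0.521 F [-0.6 -0.6 -0.9] down [ 0.003  0.001 -1.   ]
turn 0.0 shift [ 3.835  0.217 -2.404] mm 544
```

Call:
send_rows(
  plan=[
    [[0.256,0,-0.16],[0,0,0]],
    [[0.256,0,-0.16],[0,0,0]],
    [[0.256,0,-0.16],[0,0,0]],
    [[0.256,0,-0.16],[0,0,0]],
    [[0.256,0,-0.16],[0,0,0]],
    [[0.256,0,-0.16],[0,0,0]],
    [[0.256,0,-0.16],[0,0,0]],
    [[0.256,0,-0.16],[0,0,0]],
    [[0.256,0,-0.16],[0,0,0]],
    [[0.256,0,-0.16],[0,0,0]],
    [[0.256,0,-0.16],[0,0,0]],
    [[0.256,0,-0.16],[0,0,0]],
  ],
  gripper=0.35,
)

```text
time: 16.1
eef_pos: [0.4318, -0.1864, 0.1238]
tcp_rot: [0.548, -0.448, 0.446, -0.548]
contact_force: [0.4, 0.1, -0.3]
opening: 0.647
```

Call:
send_rows(
  plan=[
    [[0.256,0,-0.16],[0,0,0]],
    [[0.256,0,-0.16],[0,0,0]],
    [[0.256,0,-0.16],[0,0,0]],
    [[0,0.2,0],[0,0,0]],
    [[0,0,0],[0,0,0]],
    [[0,0,0],[0,0,0]],
  ],
)

```text
time: 16.7
eef_pos: [0.3944, -0.2863, 0.0997]
tcp_rot: [-0.547, 0.449, -0.446, 0.548]
contact_force: [-0.0, 0.1, -0.2]
opening: 0.649
```

```bash
python3 - <<'E'
from h import *
go(.394,-.2859,.022)
c=read_camera("top");s=read_camera("scene");p=get_state()["eef_pos"]
L=[]
for cc,P in((s,(.4,-.27,.05)),(c,(.57,.17,.03))):
    u,v=[int(t) for t in proj(cc,P)];a=cv2.resize(np.clip((cc["img"][v-50:v+50,u-65:u+65]/255.)**.5*280,0,255).astype('uint8'),None,fx=3,fy=3,interpolation=2)
    q=proj(cc,p);cv2.circle(a,(int((q[0]-u+65)*3),int((q[1]-v+50)*3)),4,(0,0,255),1);L.append(a)
cv2.imwrite("pics/g3.png",np.hstack(L))
E
```

```text
t 16.7 pos [ 0.3944 -0.2863  0.0997] phi 0.201 q [-0.84  0.05  2.14  0.    0.96 -1.04] open 0.649 F [-0.   0.1 -0.2] down [-0.003  0.003 -1.   ]
turn 0.0 shift [0.009 0.647 0.009] mm 78
```

View pics/g3.png

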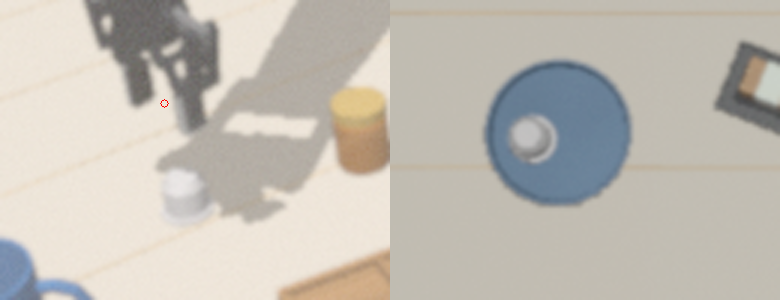

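```bash
python3 - <<'E'
from h import *
s=read_camera("scene");u,v=[int(t) for t in proj(s,(.4,-.27,.05))]
f=lambda P:[round(float(x),1) for x in((proj(s,P)[0]-u+65)*3,(proj(s,P)[1]-v+50)*3)]
print(f((.3955,-.2869,.034)),f((.3955,-.2869,0)),"observed top ~(182,178) base ~(187,208)")
for d in((.005,0),(0,.005)):print(f((.3955+d[0],-.2869+d[1],.034)))
E
```

```text
[178.3, 174.5] [184.9, 208.8] observed top ~(182,178) base ~(187,208)
[181.2, 177.4]
[184.1, 172.0]
```

Capsule A stands in the dish about 25 mm left of its centre. Capsule B's projected position agrees within 3 mm, so I'll grip it.

Call:
send_rows(
  plan=[
    [[0,0.15,0.01],[0,0,0]],
    [[0,0.15,0],[0,0,0]],
    [[0,0.15,0],[0,0,0]],
    [[0,0.12,0],[0,0,0]],
    [[0,0.08,0],[0,0,0]],
    [[0,0,0],[0,0,0]],
    [[0,0,0],[0,0,0]],
  ],
)

```text
time: 17.55
eef_pos: [0.397, -0.2874, 0.0237]
tcp_rot: [0.548, -0.447, 0.447, -0.548]
contact_force: [-0.1, 0.6, -0.0]
opening: 0.648
```

Call:
send_rows(
  plan=[
    [[0,0,0],[0,0,0]],
    [[0,0,0],[0,0,0]],
    [[0,0,0],[0,0,0]],
    [[0,0,0],[0,0,0]],
    [[0,0,0],[0,0,0]],
    [[0,0,0],[0,0,0]],
    [[0,0,0],[0,0,0]],
  ],
  gripper=1,
  grip_force=20,
)

```text
time: 18.25
eef_pos: [0.3972, -0.288, 0.0242]
tcp_rot: [0.548, -0.447, 0.448, -0.548]
contact_force: [0.2, 1.1, 5.6]
opening: 0.385
```

Call:
send_rows(
  plan=[
    [[0,-0.05,0],[0,0,0]],
    [[0,-0.1,0],[0,0,0]],
    [[0,-0.2,0],[0,0,0]],
    [[0,-0.2,0],[0,0,0]],
    [[0,-0.2,0],[0,0,0]],
    [[0,-0.1,0],[0,0,0]],
    [[0,0,0],[0,0,0]],
  ],
)

```text
time: 18.95
eef_pos: [0.3974, -0.2883, 0.1274]
tcp_rot: [0.548, -0.446, 0.449, -0.547]
contact_force: [-0.3, -0.0, 0.0]
opening: 0.387
```

```bash
python3 -c "
from h import *
go(.589+.0048,.1995-.0245,.1,.2)"
```

```text
t 18.95 pos [ 0.3974 -0.2883  0.1274] phi 0.201 q [-0.83  0.01  2.12 -0.    1.01 -1.04] open 0.387 F [-0.3 -0.   0. ] down [ 0.003 -0.004 -1.   ]
turn 0.0002 shift [-3.449  0.22   2.381] mm 504
```

Call:
send_rows(
  plan=[
    [[-0.246,0,0.17],[0,0,0]],
    [[-0.246,0,0.17],[0,0,0]],
    [[-0.246,0,0.17],[0,0,0]],
    [[-0.246,0,0.17],[0,0,0]],
    [[-0.246,0,0.17],[0,0,0]],
    [[-0.246,0,0.17],[0,0,0]],
    [[-0.246,0,0.17],[0,0,0]],
    [[-0.246,0,0.17],[0,0,0]],
    [[-0.246,0,0.17],[0,0,0]],
    [[-0.246,0,0.17],[0,0,0]],
    [[-0.246,0,0.17],[0,0,0]],
    [[-0.246,0,0.17],[0,0,0]],
  ],
)

```text
time: 20.15
eef_pos: [0.5648, 0.1102, 0.1232]
tcp_rot: [0.548, -0.448, 0.446, -0.547]
contact_force: [-0.6, -0.1, -0.2]
opening: 0.384
```

Call:
send_rows(
  plan=[
    [[-0.246,0,0.17],[0,0,0]],
    [[-0.246,0,0.17],[0,0,0]],
    [[0,0.15,0],[0,0,0]],
    [[0,0,0],[0,0,0]],
    [[0,0,0],[0,0,0]],
  ],
)

```text
time: 20.65
eef_pos: [0.5923, 0.1744, 0.1051]
tcp_rot: [0.549, -0.448, 0.446, -0.547]
contact_force: [-0.6, 0.2, -0.4]
opening: 0.388
```

```bash
python3 -c "
from h import *
go(.589+.0048,.1995-.0245,.0275,.2)"
```

```text
t 20.65 pos [0.5923 0.1744 0.1051] phi 0.201 q [ 0.12  0.31  1.82 -0.    1.02 -0.08] open 0.388 F [-0.6  0.2 -0.4] down [-0.004 -0.001 -1.   ]
turn 0.0002 shift [0.008 0.646 0.027] mm 78
```

Call:
send_rows(
  plan=[
    [[0,0.15,0],[0,0,0]],
    [[0,0.15,0],[0,0,0]],
    [[0,0.15,0],[0,0,0]],
    [[0,0.1,0],[0,0,0]],
    [[0,0.06,0],[0,0,0]],
    [[0,0.03,0],[0,0,0]],
    [[0,0,0],[0,0,0]],
    [[0,0,0],[0,0,0]],
  ],
)

```text
time: 21.45
eef_pos: [0.5944, 0.1748, 0.0311]
tcp_rot: [-0.547, 0.447, -0.448, 0.548]
contact_force: [0.3, 0.1, -0.7]
opening: 0.387
```

```bash
python3 -c "
from h import *
go(.589+.0048,.1995-.0245,.0278,.2)"
```

```text
t 21.45 pos [0.5944 0.1748 0.0311] phi 0.201 q [ 0.12  0.42  1.84 -0.    0.88 -0.08] open 0.387 F [ 0.3  0.1 -0.7] down [ 0.001  0.    -1.   ]
turn 0.0002 shift [0.008 0.028 0.006] mm 4
```

Call:
send_rows(
  plan=[
    [[0,0.026,0],[0,0,0]],
    [[0,0,0],[0,0,0]],
    [[0,0,0],[0,0,0]],
  ],
)

```text
time: 21.75
eef_pos: [0.5948, 0.175, 0.0283]
tcp_rot: [-0.547, 0.447, -0.448, 0.548]
contact_force: [0.2, 1.5, 3.2]
opening: 0.386
```

Call:
send_rows(
  plan=[
    [[0,0,0],[0,0,0]],
    [[0,0,0],[0,0,0]],
    [[0,0,0],[0,0,0]],
    [[0,0,0],[0,0,0]],
  ],
  gripper=0.48,
)

```text
time: 22.15
eef_pos: [0.5933, 0.1747, 0.0267]
tcp_rot: [0.548, -0.447, 0.447, -0.547]
contact_force: [-0.3, 0.4, -0.4]
opening: 0.52
```

Call:
send_rows(
  plan=[
    [[0,-0.06,0],[0,0,0]],
    [[0,-0.15,0],[0,0,0]],
    [[0,-0.2,0],[0,0,0]],
    [[0,-0.2,0],[0,0,0]],
    [[0,-0.2,0],[0,0,0]],
    [[0,-0.2,0],[0,0,0]],
    [[0,0,0],[0,0,0]],
    [[0,0,0],[0,0,0]],
  ],
)

```text
time: 22.95
eef_pos: [0.5939, 0.1748, 0.149]
tcp_rot: [-0.547, 0.447, -0.448, 0.548]
contact_force: [0.2, -0.9, -0.4]
opening: 0.52
```

```bash
python3 -c "
from h import *
go(.4095,.1229,.12,-.135)"
```

```text
t 22.95 pos [0.5939 0.1748 0.149 ] phi 0.201 q [ 0.12  0.26  1.8  -0.    1.09 -0.08] open 0.52 F [ 0.2 -0.9 -0.4] down [ 0.001  0.    -1.   ]
turn 0.0535 shift [ 0.642  0.24  -1.451] mm 193
```

Call:
send_rows(
  plan=[
    [[0,0,0],[0,0.0178,0]],
    [[0,0,0],[0,0.0178,0]],
    [[0,0,0],[0,0.0178,0]],
    [[0.107,0.03,-0.242],[0,0,0]],
    [[0.107,0.03,-0.242],[0,0,0]],
    [[0.107,0.03,-0.242],[0,0,0]],
    [[0.107,0.03,-0.242],[0,0,0]],
    [[0.107,0.03,-0.242],[0,0,0]],
    [[0.107,0.03,-0.242],[0,0,0]],
    [[0,0,0],[0,0,0]],
    [[0,0,0],[0,0,0]],
  ],
  gripper=0.12,
)

```text
time: 24.05
eef_pos: [0.4098, 0.1216, 0.1256]
tcp_rot: [-0.466, 0.533, -0.532, 0.465]
contact_force: [1.0, 0.5, 0.2]
opening: 0.884
```

```bash
python3 - <<'E'
from h import *
go(.4095,.1229,.033,-.135)
c=read_camera("top");s=read_camera("scene");p=get_state()["eef_pos"]
L=[]
for cc,P in((s,(.42,.12,.07)),(c,(.57,.17,.03))):
    u,v=[int(t) for t in proj(cc,P)];a=cv2.resize(np.clip((cc["img"][v-50:v+50,u-65:u+65]/255.)**.5*280,0,255).astype('uint8'),None,fx=3,fy=3,interpolation=2)
    for z in (p[2],.06):
        q=proj(cc,(p[0],p[1],z));cv2.circle(a,(int((q[0]-u+65)*3),int((q[1]-v+50)*3)),4,(0,0,255),1)
    L.append(a)
cv2.imwrite("pics/g4.png",np.hstack(L))
E
```

```text
t 24.05 pos [0.4098 0.1216 0.1256] phi -0.135 q [ 0.05 -0.14  2.26  0.    1.02  0.18] open 0.884 F [1.  0.5 0.2] down [-0.002 -0.    -1.   ]
turn 0.0001 shift [-0.004  0.772  0.011] mm 93
```

View pics/g4.png

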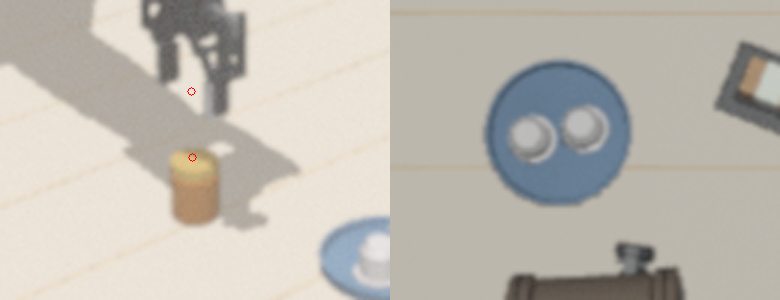

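Both capsules stand in the dish. The TCP projected at lid height (192,157) falls on the jar lid at (194,160). Descending on the jar.

Call:
send_rows(
  plan=[
    [[0,0.15,0.01],[0,0,0]],
    [[0,0.15,0],[0,0,0]],
    [[0,0.15,0],[0,0,0]],
    [[0,0.15,0],[0,0,0]],
    [[0,0.1,0],[0,0,0]],
    [[0,0.07,0],[0,0,0]],
    [[0,0,0],[0,0,0]],
    [[0,0,0],[0,0,0]],
  ],
)

```text
time: 24.95
eef_pos: [0.4125, 0.1216, 0.0347]
tcp_rot: [0.465, -0.532, 0.533, -0.466]
contact_force: [0.0, 0.5, -0.4]
opening: 0.88
```

Call:
send_rows(
  plan=[
    [[0,0,0],[0,0,0]],
    [[0,0,0],[0,0,0]],
    [[0,0,0],[0,0,0]],
    [[0,0,0],[0,0,0]],
    [[0,0,0],[0,0,0]],
    [[0,0,0],[0,0,0]],
    [[0,0,0],[0,0,0]],
    [[0,0,0],[0,0,0]],
    [[0,0,0],[0,0,0]],
  ],
  gripper=1,
  grip_force=40,
)

```text
time: 25.85
eef_pos: [0.4128, 0.1216, 0.0353]
tcp_rot: [0.465, -0.532, 0.533, -0.466]
contact_force: [-0.5, 1.1, 6.0]
opening: 0.531
```

Call:
send_rows(
  plan=[
    [[0,-0.03,0],[0,0,0]],
    [[0,-0.06,0],[0,0,0]],
    [[0,-0.12,0],[0,0,0]],
    [[0,-0.15,0],[0,0,0]],
    [[0,-0.15,0],[0,0,0]],
    [[0,-0.1,0],[0,0,0]],
    [[0,0,0],[0,0,0]],
  ],
)

```text
time: 26.55
eef_pos: [0.4131, 0.1217, 0.1094]
tcp_rot: [0.464, -0.532, 0.533, -0.466]
contact_force: [0.2, -0.9, -0.7]
opening: 0.527
```

```bash
python3 -c "
from h import *
go(.5951,-.1748,.1,-.135)"
```

```text
t 26.55 pos [0.4131 0.1217 0.1094] phi -0.134 q [ 0.05 -0.1   2.27 -0.    0.98  0.18] open 0.527 F [ 0.2 -0.9 -0.7] down [ 0.004  0.    -1.   ]
turn 0.0001 shift [2.251 0.084 1.848] mm 350
```

Call:
send_rows(
  plan=[
    [[0.1,0,0.084],[0,0,0]],
    [[0.2,0,0.164],[0,0,0]],
    [[0.2,0,0.164],[0,0,0]],
    [[0.2,0,0.164],[0,0,0]],
    [[0.2,0,0.164],[0,0,0]],
    [[0.2,0,0.164],[0,0,0]],
    [[0.2,0,0.164],[0,0,0]],
    [[0.2,0,0.164],[0,0,0]],
    [[0.2,0,0.164],[0,0,0]],
    [[0.2,0,0.164],[0,0,0]],
    [[0.2,0,0.164],[0,0,0]],
    [[0.15,0,0.124],[0,0,0]],
  ],
)

```text
time: 27.75
eef_pos: [0.5956, -0.1771, 0.106]
tcp_rot: [-0.465, 0.533, -0.532, 0.465]
contact_force: [0.6, 1.2, -1.3]
opening: 0.532
```

Call:
send_rows(
  plan=[
    [[0,0,0],[0,0,0]],
    [[0,0,0],[0,0,0]],
    [[0,0,0],[0,0,0]],
  ],
)

```text
time: 28.05
eef_pos: [0.5945, -0.1746, 0.1064]
tcp_rot: [-0.466, 0.533, -0.531, 0.465]
contact_force: [-0.2, 0.3, -0.7]
opening: 0.525
```

```bash
python3 -c "
from h import *
go(.5951,-.1748,.042,-.135)"
```

```text
t 28.05 pos [ 0.5945 -0.1746  0.1064] phi -0.134 q [-0.45  0.31  1.81  0.    1.02 -0.32] open 0.525 F [-0.2  0.3 -0.7] down [-0.002  0.001 -1.   ]
turn 0.0002 shift [0.008 0.536 0.02 ] mm 64
```

Call:
send_rows(
  plan=[
    [[0.008,0.12,0],[0,0,0]],
    [[0,0.12,0],[0,0,0]],
    [[0,0.12,0],[0,0,0]],
    [[0,0.09,0],[0,0,0]],
    [[0,0.05,0],[0,0,0]],
    [[0,0.03,0],[0,0,0]],
    [[0,0,0],[0,0,0]],
    [[0,0,0],[0,0,0]],
  ],
)

```text
time: 28.85
eef_pos: [0.5959, -0.1769, 0.0445]
tcp_rot: [0.465, -0.532, 0.533, -0.465]
contact_force: [-0.0, 0.5, -1.3]
opening: 0.526
```

```bash
python3 -c "
from h import *
go(.5951,-.1748,.040,-.135)"
```

```text
t 28.85 pos [ 0.5959 -0.1769  0.0445] phi -0.134 q [-0.45  0.4   1.83  0.    0.91 -0.32] open 0.526 F [-0.   0.5 -1.3] down [ 0.001 -0.    -1.   ]
turn 0.0001 shift [-0.01   0.038  0.005] mm 5
```

Call:
send_rows(
  plan=[
    [[0,0.018,0],[0,0,0]],
    [[0,0.015,0],[0,0,0]],
    [[0,0.007,0],[0,0,0]],
    [[0,0,0],[0,0,0]],
    [[0,0,0],[0,0,0]],
  ],
)

```text
time: 29.35
eef_pos: [0.5959, -0.1769, 0.0404]
tcp_rot: [0.465, -0.532, 0.533, -0.465]
contact_force: [-2.4, 0.9, 4.8]
opening: 0.532
```

Call:
send_rows(
  plan=[
    [[0,0,0],[0,0,0]],
    [[0,0,0],[0,0,0]],
    [[0,0,0],[0,0,0]],
    [[0,0,0],[0,0,0]],
    [[0,0,0],[0,0,0]],
  ],
  gripper=0.3,
)

```text
time: 29.85
eef_pos: [0.5953, -0.1766, 0.0389]
tcp_rot: [-0.465, 0.533, -0.532, 0.465]
contact_force: [-0.3, -0.4, 0.4]
opening: 0.7
```

Call:
send_rows(
  plan=[
    [[0,-0.06,0],[0,0,0]],
    [[0,-0.15,0],[0,0,0]],
    [[0,-0.2,0],[0,0,0]],
    [[0,-0.2,0],[0,0,0]],
    [[0,-0.15,0],[0,0,0]],
    [[0,0,0],[0,0,0]],
    [[0,0,0],[0,0,0]],
  ],
)

```text
time: 30.55
eef_pos: [0.5955, -0.1767, 0.1306]
tcp_rot: [0.465, -0.532, 0.533, -0.465]
contact_force: [-0.2, 0.2, -0.2]
opening: 0.699
```

```bash
python3 -c "
from h import *
go(.429,-.1395,.12,-.135)"
```

```text
t 30.55 pos [ 0.5955 -0.1767  0.1306] phi -0.134 q [-0.45  0.28  1.8  -0.    1.06 -0.32] open 0.699 F [-0.2  0.2 -0.2] down [ 0.001 -0.    -1.   ]
turn 0.0001 shift [-0.114  0.088 -1.403] mm 169
```

Call:
send_rows(
  plan=[
    [[-0.019,0,-0.234],[0,0,0]],
    [[-0.019,0,-0.234],[0,0,0]],
    [[-0.019,0,-0.234],[0,0,0]],
    [[-0.019,0,-0.234],[0,0,0]],
    [[-0.019,0,-0.234],[0,0,0]],
    [[-0.019,0,-0.234],[0,0,0]],
    [[0,0,0],[0,0,0]],
    [[0,0,0],[0,0,0]],
  ],
  gripper=0.12,
)

```text
time: 31.35
eef_pos: [0.4297, -0.1402, 0.1294]
tcp_rot: [-0.465, 0.533, -0.532, 0.465]
contact_force: [-0.4, -0.5, 0.4]
opening: 0.878
```

```bash
python3 - <<'E'
from h import *
go(.429,-.1395,.033,-.135)
c=read_camera("top");s=read_camera("scene");p=get_state()["eef_pos"]
L=[]
for cc,P in((s,(.44,-.14,.07)),(c,(.58,-.2,.03))):
    u,v=[int(t) for t in proj(cc,P)];a=cv2.resize(np.clip((cc["img"][v-50:v+50,u-65:u+65]/255.)**.5*280,0,255).astype('uint8'),None,fx=3,fy=3,interpolation=2)
    for z in (p[2],.06):
        q=proj(cc,(p[0],p[1],z));cv2.circle(a,(int((q[0]-u+65)*3),int((q[1]-v+50)*3)),4,(0,0,255),1)
    L.append(a)
cv2.imwrite("pics/g5.png",np.hstack(L))
E
```

```text
t 31.35 pos [ 0.4297 -0.1402  0.1294] phi -0.135 q [-0.54 -0.08  2.2   0.    1.02 -0.41] open 0.878 F [-0.4 -0.5  0.4] down [-0.001  0.001 -1.   ]
turn 0.0001 shift [0.002 0.803 0.008] mm 96
```

View pics/g5.png

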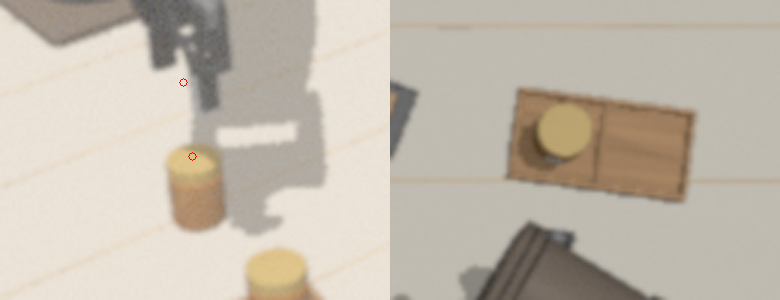

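Jar 1 stands upright and centred in the left compartment once parallax is allowed for. The TCP lines up with jar 2's lid at (193,160).

Call:
send_rows(
  plan=[
    [[0,0.15,0],[0,0,0]],
    [[0,0.15,0],[0,0,0]],
    [[0,0.15,0],[0,0,0]],
    [[0,0.15,0],[0,0,0]],
    [[0,0.12,0],[0,0,0]],
    [[0,0.07,0],[0,0,0]],
    [[0,0,0],[0,0,0]],
    [[0,0,0],[0,0,0]],
  ],
)

```text
time: 32.25
eef_pos: [0.431, -0.1408, 0.0358]
tcp_rot: [0.465, -0.532, 0.533, -0.465]
contact_force: [-1.0, -0.5, 0.0]
opening: 0.882
```

Call:
send_rows(
  plan=[
    [[0,0,0],[0,0,0]],
    [[0,0,0],[0,0,0]],
    [[0,0,0],[0,0,0]],
    [[0,0,0],[0,0,0]],
    [[0,0,0],[0,0,0]],
    [[0,0,0],[0,0,0]],
    [[0,0,0],[0,0,0]],
    [[0,0,0],[0,0,0]],
    [[0,0,0],[0,0,0]],
  ],
  gripper=1,
  grip_force=40,
)

```text
time: 33.15
eef_pos: [0.4311, -0.141, 0.0366]
tcp_rot: [0.465, -0.532, 0.533, -0.466]
contact_force: [-0.7, 0.4, 6.0]
opening: 0.525
```

Call:
send_rows(
  plan=[
    [[0,-0.03,0],[0,0,0]],
    [[0,-0.06,0],[0,0,0]],
    [[0,-0.12,0],[0,0,0]],
    [[0,-0.15,0],[0,0,0]],
    [[0,-0.15,0],[0,0,0]],
    [[0,-0.1,0],[0,0,0]],
    [[0,0,0],[0,0,0]],
  ],
)

```text
time: 33.85
eef_pos: [0.4313, -0.1411, 0.1106]
tcp_rot: [0.465, -0.531, 0.534, -0.466]
contact_force: [-0.6, 1.0, -0.6]
opening: 0.528
```

```bash
python3 -c "
from h import *
go(.5847,-.2512,.1,-.135)"
```

```text
t 33.85 pos [ 0.4313 -0.1411  0.1106] phi -0.134 q [-0.54 -0.05  2.21 -0.    0.97 -0.41] open 0.528 F [-0.6  1.  -0.6] down [ 0.003 -0.002 -1.   ]
turn 0.0001 shift [0.744 0.094 1.403] mm 191
```

Call:
send_rows(
  plan=[
    [[0.05,0,0.1],[0,0,0]],
    [[0.106,0,0.2],[0,0,0]],
    [[0.106,0,0.2],[0,0,0]],
    [[0.106,0,0.2],[0,0,0]],
    [[0.106,0,0.2],[0,0,0]],
    [[0.106,0,0.2],[0,0,0]],
    [[0.106,0,0.2],[0,0,0]],
    [[0.058,0,0.1],[0,0,0]],
    [[0,0,0],[0,0,0]],
    [[0,0,0],[0,0,0]],
    [[0,0,0],[0,0,0]],
  ],
)

```text
time: 34.95
eef_pos: [0.5837, -0.2506, 0.1078]
tcp_rot: [-0.466, 0.533, -0.532, 0.465]
contact_force: [0.9, 0.1, -1.3]
opening: 0.527
```

```bash
python3 -c "
from h import *
go(.5847,-.2512,.0435,-.135)"
```

```text
t 34.95 pos [ 0.5837 -0.2506  0.1078] phi -0.134 q [-0.56  0.34  1.77  0.    1.03 -0.43] open 0.527 F [ 0.9  0.1 -1.3] down [-0.002  0.001 -1.   ]
turn 0.0002 shift [0.011 0.535 0.024] mm 64
```

Call:
send_rows(
  plan=[
    [[0.008,0.12,0.008],[0,0,0]],
    [[0,0.12,0],[0,0,0]],
    [[0,0.12,0],[0,0,0]],
    [[0,0.09,0],[0,0,0]],
    [[0,0.05,0],[0,0,0]],
    [[0,0.03,0],[0,0,0]],
    [[0,0,0],[0,0,0]],
    [[0,0,0],[0,0,0]],
  ],
)

```text
time: 35.75
eef_pos: [0.5861, -0.2528, 0.0457]
tcp_rot: [0.465, -0.532, 0.533, -0.465]
contact_force: [-0.5, -0.3, -1.3]
opening: 0.53
```

Call:
send_rows(
  plan=[
    [[0,0.015,0],[0,0,0]],
    [[0,0.012,0],[0,0,0]],
    [[0,0,0],[0,0,0]],
    [[0,0,0],[0,0,0]],
  ],
)

```text
time: 36.15
eef_pos: [0.5857, -0.2526, 0.042]
tcp_rot: [0.465, -0.532, 0.532, -0.465]
contact_force: [-0.3, 0.2, -1.5]
opening: 0.525
```

Expected contact is near z = 0.0413, so I'll lower 1 mm more, then release and retreat.

Call:
send_rows(
  plan=[
    [[0,0.01,0],[0,0,0]],
    [[0,0.004,0],[0,0,0]],
    [[0,0,0],[0,0,0]],
    [[0,0,0],[0,0,0]],
  ],
)

```text
time: 36.55
eef_pos: [0.5859, -0.2527, 0.0417]
tcp_rot: [-0.465, 0.532, -0.532, 0.465]
contact_force: [-3.1, 1.2, 5.3]
opening: 0.529
```

Call:
send_rows(
  plan=[
    [[0,0,0],[0,0,0]],
    [[0,0,0],[0,0,0]],
    [[0,0,0],[0,0,0]],
    [[0,0,0],[0,0,0]],
    [[0,0,0],[0,0,0]],
  ],
  gripper=0.3,
)

```text
time: 37.05
eef_pos: [0.5856, -0.2526, 0.0401]
tcp_rot: [-0.465, 0.532, -0.532, 0.465]
contact_force: [-0.4, 0.1, 0.2]
opening: 0.699
```

Call:
send_rows(
  plan=[
    [[0,-0.06,0],[0,0,0]],
    [[0,-0.15,0],[0,0,0]],
    [[0,-0.2,0],[0,0,0]],
    [[0,-0.2,0],[0,0,0]],
    [[0,-0.2,0],[0,0,0]],
    [[0,-0.2,0],[0,0,0]],
    [[0,0,-0.25],[0,0,0]],
    [[0,0,-0.25],[0,0,0]],
    [[0,0,-0.25],[0,0,0]],
    [[0,0,-0.25],[0,0,0]],
    [[0,0,0],[0,0,0]],
    [[0,0,0],[0,0,0]],
  ],
)

```text
time: 38.25
eef_pos: [0.4672, -0.237, 0.1632]
tcp_rot: [0.465, -0.531, 0.534, -0.465]
contact_force: [-0.0, 0.2, -0.4]
opening: 0.7
```

```bash
python3 - <<'E'
from h import *
c=read_camera("top");s=read_camera("scene")
f=lambda a,k:cv2.resize(np.clip((a/255.)**.5*280,0,255).astype('uint8'),None,fx=k,fy=k,interpolation=2)
a=f(c["img"][180:250,190:450],3);b=f(s["img"][180:360,190:450],2.0)
b=cv2.copyMakeBorder(b,0,0,0,780-b.shape[1],cv2.BORDER_CONSTANT)
cv2.imwrite("pics/end.png",np.vstack([a,b]));go(.5,-.2,.2)
E
```

```text
t 38.35 pos [ 0.468  -0.2372  0.1629] phi -0.134 q [-0.66  0.04  2.02  0.    1.08 -0.53] open 0.701 F [ 0.5  0.2 -0.3] down [ 0.002 -0.002 -1.   ]
turn 0.0 shift [-0.336 -0.309  0.237] mm 62
```

View pics/end.png

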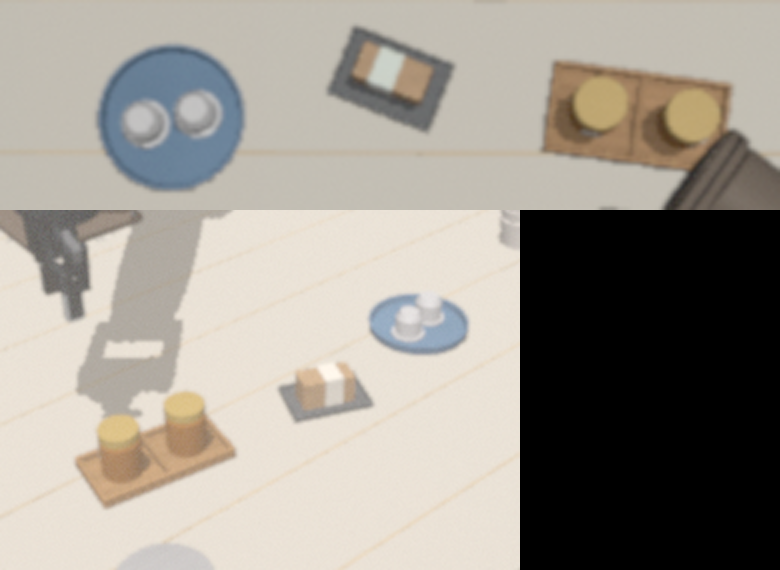

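All five items stand in place: capsules at (145,122) and (197,113) either side of the dish centre, the carton flat in the metal tray, and jars upright at (600,103) and (692,115). The arm is clear of everything.

```bash
python3 -c "
from plant import sign_off
print(sign_off())"
```

```text
the job is handed in; nothing more can be done
None
```

I moved all five items and handed the job in at about 38 s of the 128 s allowed; `sign_off()` gives no verdict, so success is not confirmed.

- **Placement:** I set the carton in the metal tray, the two capsules side by side in the round dish, and one jar in each compartment of the wooden tray.
- **Final pictures (top and scene):**
  - The jars stand upright and look centred once parallax is allowed for.
  - The capsules are upright about 22 mm either side of the dish centre, against a 45 mm limit.
  - The carton is flat, lengthwise and centred.
  - I checked these positions by eye in the pictures, not by measuring final poses.
- **Jars:** both were lowered to light floor contact (about 5 N) before release, and neither was dropped or tipped.
- **Mug and cups:** the arm's path stayed well clear of both. I did not measure their positions again at the end.
- **Arm at hand-in:** it was raised clear of everything, with no contact force reading.
- **Disagreement:** the two cameras differed by about 4 mm. I split the difference, and it did not affect any grasp.

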